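Press the test-socket plunger home, then cover it with its dust cap

TASK

With the closed fingers, reach in under the ring lamp and press the round plunger head of the test socket down to its stop, gently, hold it fully down for about a second, and let it rise again. Then take the dust cap from its rest, turn it mouth down and set it (do not drop it) over the plunger so that it stands upright with its rim on the socket, and let go. Do not push the lamp and do not disturb the multimeter, the fan or the jar.

Things in the scene. Friction and masses are not known exactly. Their poses are not given: they have to be found in the camera images.
- board: Green circuit board 200 (x) by 240 (y) mm on standoffs, fixed; upper face 24 mm above the bench, low black parts (to 12 mm) on it. Origin: bench level under its centre. On its centre the test socket: grey block 90 by 90 mm, its flat top 12 to 20 mm above the board (varies with the chip inside, not measured), with a black collar 44 mm across and 15 mm high around the plunger.
- seat (a point): Point on the board's upper face at the centre of the socket, on the plunger's axis (24 mm above the bench); axes as the board, z up.
- plunger (a joint): Spring plunger on the socket's axis: aluminium disc head 40 mm in diameter, 9 mm thick, on a 20 mm stem; at rest its flat top is 42 mm above the socket block's top (54 to 62 mm above point seat). Value: m pressed down, 0 at rest, 0.014 at the stop. The spring takes 5 N to start, 12 N at the stop; over 45 N harms the chip.
- lamp: Ring lamp fixed to the board, centred on the plunger's axis: outer diameter 96 mm, hole 42 mm, underside 255 mm and top 273 mm above the bench; a horizontal arm (along the board's +x) joins it to a 16 mm upright post 135 mm from the axis on the board's +x side, with a round foot 90 mm across. Origin and axes as the board.
- rest: Fixed black block 110 (x) by 80 (y) mm, 30 mm high, with two bars along x on which the dust cap lies, and a stop 50 mm high at each end. Origin: underside centre.
- cap: Dust cap: grey plastic cup 75 mm high, outer diameter 60 mm, wall 3 mm, one end closed (4 mm), the other open (inner diameter 54, depth 71 mm), 80 g. Origin: centre of the closed end's outer face; z points from closed end to mouth. It starts lying on the rest, axis level, 66.6 mm above the bench, mouth towards the rest's -x (the robot's side).
- cap_mid (a point): Middle of the cap, on its axis, 37.5 mm from each end; axes as the cap.
- cap_rim (a point): Centre of the cap's mouth, in the plane of the rim; axes as the cap.
- meter: Bystander: loose black multimeter, 80 by 130 by 34 mm (dial to 40 mm). Origin: underside centre.
- fan: Bystander: loose black cooling fan, 80 by 80 by 30 mm. Origin: underside centre.
- jar: Bystander: loose white jar with black lid, 64 mm in diameter, 75 mm high. Origin: underside centre.
Mind the look-alikes: they are no part of the job. Leave any pink look-alike of the cap alone.

How it is judged:
By the outcome, as a careful person would: the job done as asked, in the order asked, and still so for the second after the job is handed in, with the robot touching nothing.
It also fails if it takes over 69 s, if anything falls off the work surface, if the arm or the gripper's body presses on something with over 40 N, if the wrist force passes 120 N, or if a joint passes its speed limit or range.

ROBOT

A 6-joint arm with a two-finger parallel gripper is mounted at the origin on the work surface. World frame = base frame: x ahead of the robot, y to its left, z up, the work surface at z = 0. Lengths are in m, angles in rad, forces in N, time in s.
With the tool pointing down it reaches from about 0.325 to 0.9 m from the base axis. Payload 6.1 kg.
Tool frame: the origin (TCP) lies midway between the tips of the shut fingers; the grasp point (between the pads) lies 19 mm behind it (robot.tcp_to_grasp is the distance from the TCP to the grasp point, in m); z points along the fingers, x is the direction in which the jaws open and shut, and the axes are right-handed (so a half turn about z gives the same grasp; the last joint's range is limited). The gripper opens to 85 mm and grips with 20 to 120 N. Pads are 22 mm wide; open, the fingers measure 114 mm over their backs; the gripper's body (76 mm by 85 mm) begins 54 mm behind the grasp point. The pads swing forward as they close: fully open they stand 13 mm farther back than shut.
Start: joints at [-1.325, 0.22, 1.526, -0, 1.395, -0.126], TCP at [0.227, -0.582, 0.198] pointing down, gripper open.
Joint ranges: [-2.98, 2.98], [-0.91, 2.08], [0.09, 2.57], [-1.24, 4.39], [0.2, 2.65], [-2.68, 2.68]. Speed limits (rad/s): [2.57, 2.57, 3.01, 3.14, 3.14, 3.14].

INTERFACE

Orientations are given as a rotation vector (axis times angle).
In Python, from plant import robot, eyes, ticket gives the robot as it stands.
- The arm moves only by the tool send_rows, never from a script. Its argument "steps" is a list that holds one entry, the list of rows, each a list of 7 numbers: the turn, a rotation vector about the tool's x, y, z in degrees, then the shift along the tool's x, y, z in cm, then the finger opening in cm, from 0 to 8.54. A call has 1 to 8 rows; each row is the pose to reach, as a shift and turn from the pose measured when the call began, along the tool's axes at that moment; what a row does not reach only later rows make up. A row lasts 1/12 s, in which the tool goes at most 41.7 mm and 7.16 degrees, less where a joint would pass 70% of its speed; a pose out of reach is approached as far as the arm can. A call with a gripper value outside its range is refused whole. The fingers move at their own pace and stop on an object; the grip force is fixed at half the most. Time passes only in rows, so rows that repeat a pose let the fingers close. It gives the time, the measured TCP pose, the force and the opening at its end, in the units of the state.
- robot.state(): the state, without advancing time (a new reading comes with each control period).
- eyes.read_camera(name): name is "scene" or "top" or "wrist"; returns a dict with "frame" (384x512x3 uint8, red, green, blue), "K" (3x3 intrinsics, pixels), "R" (3x3) and "t" (3): a world point X has camera coordinates R X + t. Camera axes: x right, y down, z forward; pixel columns grow to the right and rows downward; lengths in m; the calibration is good to about 2 mm. A picture is of the moment at which its call begins. There is no depth.
- ticket.hand_in(): hands the job in, once; it reports no verdict.
The state is a dict: "time_s": time; "joint_pos": joint angles; "qvel": joint speeds; "joint_torque": joint torques, N m; "ee_pos": TCP position; "orientation": TCP orientation; "contact_force": force on the tool from outside, world axes, zero at the start; "moment": the same for the moment, N m; "finger_gap": opening from 0.0 (shut) to 1.0 (fully open).
Only numpy, scipy, OpenCV 4.12 (cv2) and the standard library are available. Lean on these libraries where they do the work, as an engineer would, in place of code of your own. Each camera call takes 0.05 s, during which the arm holds its last target. There are 200 camera calls.

## Working session

There is one attempt and no reset: what is moved stays moved. The work goes in short steps, Python scripts to look and compute and a tool call to move; the robot and the scene stay as the last step left them, time stands still between calls to the robot, and variables do not carry over. Pictures are saved under pics/ and viewed, about 8 in all and at most 12, crops included, and the job is handed in when it is done.

Besides the shell and the picture viewer there is one more tool, called after "Request:" in YAML: its name, and indented under it one key for each argument. send_rows: Moves the arm, as the interface text tells. Its arguments: {"type":"object","properties":{"steps":{"type":"array"}},"required":["steps"]}

```bash
mkdir -p pics; ls; python3 - <<'E'
from plant import robot, eyes
import cv2,numpy as np
print(robot.state())
for n in("scene","top"):
    d=eyes.read_camera(n); cv2.imwrite(f"pics/{n}0.png",d["frame"][:,:,::-1]); np.savez(f"pics/{n}0.npz",**d)
    print(n,d["K"].round(1).tolist(),(-d["R"].T@d["t"]).round(3),d["R"].round(3).tolist())
a=cv2.imread("pics/scene0.png");b=cv2.imread("pics/top0.png")
E
```

```text
pics
{'time_s': 0.0, 'joint_pos': array([-1.32509858e+00,  2.21216347e-01,  1.52760103e+00, -6.50324170e-06,
        1.39466973e+00, -1.26120647e-01]), 'qvel': array([-5.59481869e-04, -5.42826811e-05,  1.98912644e-04,  5.36119928e-05,
       -8.98540321e-05, -1.65832005e-03]), 'joint_torque': array([ 6.79667955e-04, -4.96895099e+01, -3.89393306e+01, -1.34614702e-04,
        1.11164982e-02,  7.97590729e-06]), 'ee_pos': array([ 0.22689117, -0.58166198,  0.19671068]), 'orientation': array([-2.59274087e+00,  1.77184284e+00,  2.23196021e-03]), 'contact_force': array([ 0.04281586, -0.20944045,  0.17825549]), 'moment': array([0.04688504, 0.05236796, 0.00590406]), 'finger_gap': 0.9997157577793815}
scene [[454.5, 0.0, 248.9], [0.0, 454.5, 186.1], [0.0, 0.0, 1.0]] [1.181 0.462 1.154] [[-0.53, 0.848, -0.015], [0.691, 0.421, -0.588], [-0.492, -0.322, -0.809]]
top [[355.1, 0.0, 252.0], [0.0, 355.1, 194.7], [0.0, 0.0, 1.0]] [0.432 0.059 1.125] [[0.008, -1.0, 0.021], [-0.994, -0.01, -0.112], [0.113, -0.02, -0.993]]
```

View pics/top0.png

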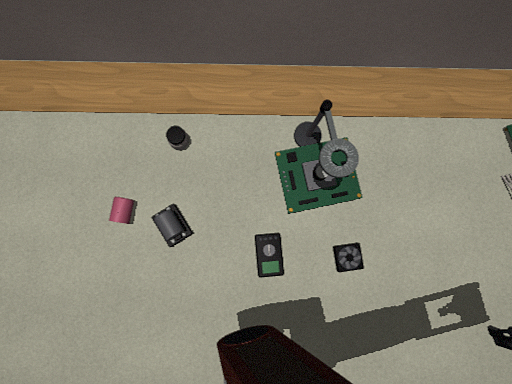

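View pics/scene0.png

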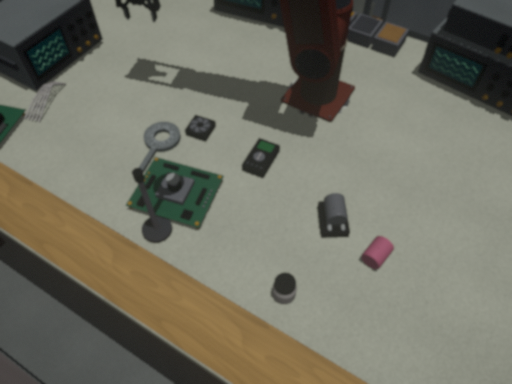

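The top view shows the board at about (319,178) with the lamp ring at (339,158). The rest with the grey cap is at (172,225), the pink look-alike at (122,210), the meter at (269,255), the fan at (348,257) and the jar at (177,138). The cap meant is the grey one on the black rest. Next I'll measure and take enlarged crops to confirm.

```bash
cat > h.py <<'E'
import numpy as np,cv2
from scipy.spatial.transform import Rotation as R_
def ray(d,u,v):
    c=-d["R"].T@d["t"]; w=d["R"].T@np.linalg.inv(d["K"])@[u,v,1]; return c,w
def onz(d,u,v,z):
    c,w=ray(d,u,v); return c+w*(z-c[2])/w[2]
def proj(d,X):
    p=d["K"]@(d["R"]@np.asarray(X)+d["t"]); return p[:2]/p[2]
E
python3 - <<'E'
from h import *
from plant import robot
print([a for a in dir(robot) if a[0]!='_'])
t=dict(np.load("pics/top0.npz"));s=dict(np.load("pics/scene0.npz"))
f=t["frame"].astype(int); hsv=cv2.cvtColor(t["frame"],cv2.COLOR_RGB2HSV)
g=cv2.inRange(hsv,(50,90,30),(85,255,255)); g[:, :265]=0;g[:,370:]=0;g[230:]=0
r=cv2.minAreaRect(cv2.findNonZero(g)); print("board rect",r)
for p in cv2.boxPoints(r): print(p, onz(t,*p,.024).round(3))
print("centre",onz(t,*r[0],.024).round(3))
k=(hsv[:,:,2]<75).astype(np.uint8)*255; k2=k.copy()*0; k2[195:255,145:200]=k[195:255,145:200]
r=cv2.minAreaRect(cv2.findNonZero(k2)); print("rest",r,onz(t,*r[0],.03).round(3),[onz(t,*p,.03).round(3) for p in cv2.boxPoints(r)])
A=cv2.resize(t["frame"][130:220,260:375],None,fx=4,fy=4,interpolation=3)[:360,:460]
B=cv2.resize(t["frame"][190:255,100:210],None,fx=4,fy=4,interpolation=3)
C=cv2.resize(s["frame"][110:250,120:230],None,fx=3,fy=3,interpolation=3)
D=cv2.resize(s["frame"][180:280,310:400],None,fx=3,fy=3,interpolation=3)
M=np.zeros((600,800,3),np.uint8)
def pu(a,y,x):
    a=a[:600-y,:800-x];M[y:y+a.shape[0],x:x+a.shape[1]]=a
pu(C,0,462);pu(A,0,0);pu(B[:240],362,0);pu(D[:,:330],300+122,462)
cv2.imwrite("pics/c1.png",M[:,:,::-1])
E
```

```text
['MotionError', 'state', 'tcp_to_grasp']
board rect ((316.69061279296875, 170.34405517578125), (72.52876281738281, 74.9516372680664), 77.27564239501953)
[272.14752 143.22475] [ 0.722 -0.026  0.024]
[345.25842  126.715836] [ 0.779 -0.261  0.024]
[361.2337  197.46336] [ 0.552 -0.307  0.024]
[288.1228  213.97227] [ 0.498 -0.076  0.024]
centre [ 0.636 -0.167  0.024]
rest ((172.13523864746094, 224.98770141601562), (36.64237976074219, 28.0992374420166), 58.24052047729492) [0.46 0.28 0.03] [array([0.485, 0.347, 0.03 ]), array([0.531, 0.275, 0.03 ]), array([0.436, 0.214, 0.03 ]), array([0.391, 0.285, 0.03 ])]
```

View pics/c1.png

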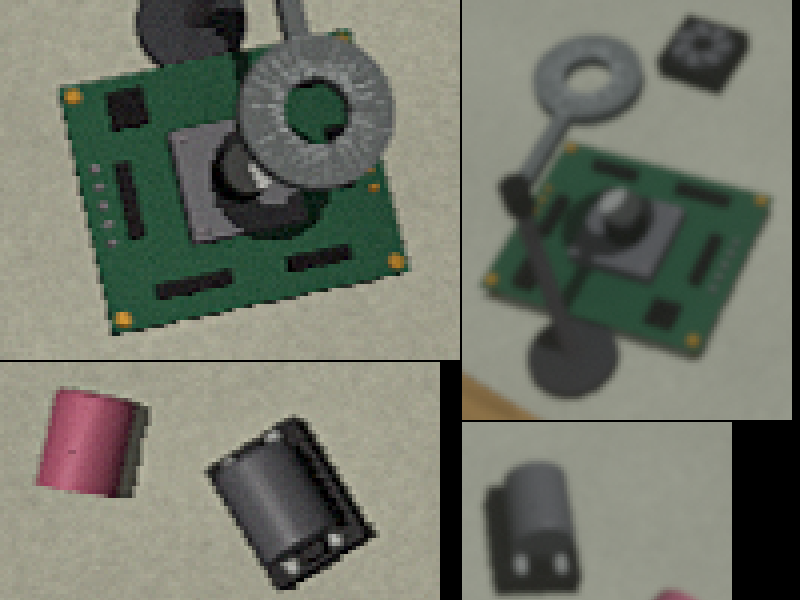

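The crop confirms it: the cap is the grey cylinder on the black rest at top px (169,224), and the pink one at (121,208) is the decoy. The board corners are clear at crop (62,88), (352,30), (408,268) and (112,333). Next I'll compute the seat and the first move.

```bash
cat >> h.py <<'E'
def Rt(az,th,flip=1):
    """tool axes for azimuth az, th deg below horizontal; x horizontal"""
    a,t=np.radians([az,th]); z=np.array([np.cos(a)*np.cos(t),np.sin(a)*np.cos(t),-np.sin(t)])
    x=flip*np.array([np.sin(a),-np.cos(a),0]); return np.c_[x,np.cross(z,x),z]
def delta(st,p,Rg):
    R0=R_.from_rotvec(st["orientation"]).as_matrix()
    rv=np.degrees(R_.from_matrix(R0.T@Rg).as_rotvec()); sh=100*R0.T@(np.asarray(p)-st["ee_pos"])
    print("turn",rv.round(1),"shift",sh.round(2),"| rows",round(max(np.linalg.norm(rv)/7.16,np.linalg.norm(sh)/4.17),1))
E
python3 - <<'E'
from h import *
from plant import robot
t=dict(np.load("pics/top0.npz"));s=dict(np.load("pics/scene0.npz"))
c=np.array([onz(t,260+x/4,130+y/4,.024) for x,y in[(62,88),(352,30),(408,268),(112,333)]])
m=c.mean(0); ex=(c[0]+c[1]-c[2]-c[3]); ey=(c[0]+c[3]-c[1]-c[2])
print(c.round(3).tolist(),"seat",m.round(4),np.degrees(np.arctan2(ex[1],ex[0])),np.degrees(np.arctan2(-ey[0],ey[1])),np.linalg.norm(ex)/2,np.linalg.norm(ey)/2)
c2=np.array([onz(s,120+(x-462)/3,110+y/3,.024) for x,y in[(570,145),(772,200),(698,357),(484,290)]])
print("scene",c2.round(3).tolist(),c2.mean(0).round(4))
print("lamp top",onz(t,339.2,158,.273).round(4), onz(s,120+126/3,110+76/3,.273).round(4))
print("cap",onz(t,169.2,223.7,.09).round(3))
st=robot.state(); R0=R_.from_rotvec(st["orientation"]).as_matrix(); print(R0.round(3))
for fl in(1,-1): delta(st,[.47,-.125,.23],Rt(-14,45,fl))
E
```

```text
[[0.694, -0.037, 0.024], [0.744, -0.269, 0.024], [0.553, -0.309, 0.024], [0.5, -0.076, 0.024]] seat [ 0.6226 -0.1729  0.024 ] 11.591567487559596 12.544677620269225 0.19632297165868387 0.23824537478266075
scene [[0.557, -0.302, 0.024], [0.506, -0.075, 0.024], [0.7, -0.03, 0.024], [0.749, -0.257, 0.024]] [ 0.6278 -0.1657  0.024 ]
lamp top [ 0.6215 -0.1721  0.273 ] [ 0.6255 -0.1692  0.273 ]
cap [0.462 0.276 0.09 ]
[[ 0.363 -0.932 -0.   ]
 [-0.932 -0.363  0.002]
 [-0.002 -0.    -1.   ]]
turn [43.6 13.9 33.4] shift [-33.72 -39.24  -3.25] | rows 12.4
turn [ -18.    56.  -135.3] shift [-33.72 -39.24  -3.25] | rows 20.6
```

Request:
send_rows:
  steps:
    - [[8.7, 2.8, 6.7, -6.7, -7.8, -2, 0], [14, 4.5, 10.7, -10, -12, -3, 0], [19, 6, 14.5, -13.5, -15.7, -3.5, 0], [24, 7.7, 18.5, -17, -19.6, -3.5, 0], [29, 9.2, 22, -20.5, -23.5, -3.5, 0], [34, 10.8, 26, -24, -27.5, -3.3, 0], [39, 12.4, 30, -27.5, -31.5, -3.3, 0], [43.6, 13.9, 33.4, -31, -35.5, -3.3, 0]]

```text
time_s: 0.77
ee_pos: [0.3777, -0.2929, 0.2274]
orientation: [-1.57, 1.998, -0.817]
contact_force: [0.4, 1.4, 0.6]
finger_gap: 0.002
```

```bash
python3 - <<'E'
from h import *
from plant import robot
st=robot.state(); print({k:np.round(v,3) for k,v in st.items()})
delta(st,[.47,-.125,.23],Rt(-14,45))
E
```

```text
{'time_s': np.float64(0.767), 'joint_pos': array([-1.37 , -0.762,  2.456,  0.757,  1.177,  0.235]), 'qvel': array([ 0.294, -1.817,  1.313,  0.735, -0.308,  0.911]), 'joint_torque': array([ -3.192,   4.773, -42.742,   2.273,  -0.883,  -1.414]), 'ee_pos': array([ 0.378, -0.293,  0.227]), 'orientation': array([-1.57 ,  1.998, -0.817]), 'contact_force': array([0.391, 1.444, 0.614]), 'moment': array([ 0.099,  0.312, -0.037]), 'finger_gap': np.float64(0.002)}
turn [0.5 0.3 0.2] shift [-18.49  -3.75   3.32] | rows 4.6
```

```bash
python3 - <<'E'
from h import *
from plant import robot
st=robot.state(); delta(st,[.53,-.145,.2],Rt(-14,45))
E
```

```text
turn [0.5 0.3 0.2] shift [-17.96  -6.14   9.88] | rows 5.1
```

Request:
send_rows:
  steps:
    - [[0.5, 0.3, 0.2, -3.5, -1, 2, 0], [0.5, 0.3, 0.2, -7, -2.3, 4, 0], [0.5, 0.3, 0.2, -10.5, -3.5, 6, 0], [0.5, 0.3, 0.2, -14, -4.8, 8, 0], [0.5, 0.3, 0.2, -18, -6.1, 9.9, 0], [0.5, 0.3, 0.2, -18, -6.1, 9.9, 0], [0.5, 0.3, 0.2, -18, -6.1, 9.9, 0]]

```text
time_s: 1.35
ee_pos: [0.5315, -0.1395, 0.1984]
orientation: [-1.568, 1.992, -0.823]
contact_force: [-0.2, -0.3, -0.1]
finger_gap: 0.005
```

```bash
python3 - <<'E'
from h import *
from plant import robot,eyes
st=robot.state(); print({k:np.round(v,3) for k,v in st.items()})
delta(st,[.53,-.145,.2],Rt(-14,45))
M=[]
for n in("wrist","top"):
    d=eyes.read_camera(n); np.savez(f"pics/{n}1.npz",**d);M.append(d["frame"])
    R0=R_.from_rotvec(st["orientation"]).as_matrix()
    print(n,"cam in tool",(R0.T@(-d["R"].T@d["t"]-st["ee_pos"])).round(3),(d["R"]@R0).round(2).tolist(),"seat px",proj(d,[.624,-.170,.082]).round(1))
cv2.imwrite("pics/w1.png",M[0][:,:,::-1])
E
```

```text
{'time_s': np.float64(1.35), 'joint_pos': array([-0.549, -0.615,  2.44 ,  0.397,  0.594,  1.013]), 'qvel': array([-0.111, -0.033,  0.016,  0.07 ,  0.076, -0.159]), 'joint_torque': array([  1.365, -13.041, -41.965,   0.532,  -3.819,   1.312]), 'ee_pos': array([ 0.531, -0.14 ,  0.198]), 'orientation': array([-1.568,  1.992, -0.823]), 'contact_force': array([-0.194, -0.315, -0.111]), 'moment': array([ 0.015,  0.344, -0.001]), 'finger_gap': np.float64(0.005)}
turn [0.1 0.3 0.3] shift [ 0.57 -0.1  -0.12] | rows 0.1
wrist cam in tool [-0.    -0.083 -0.177] [[1.0, 0.0, 0.0], [-0.0, 0.95, -0.32], [-0.0, 0.32, 0.95]] seat px [260.6 181.1]
top cam in tool [-0.17  -0.552 -0.757] [[0.97, -0.19, 0.16], [0.24, 0.76, -0.6], [-0.01, 0.62, 0.78]] seat px [321.5 170.9]
```

View pics/w1.png

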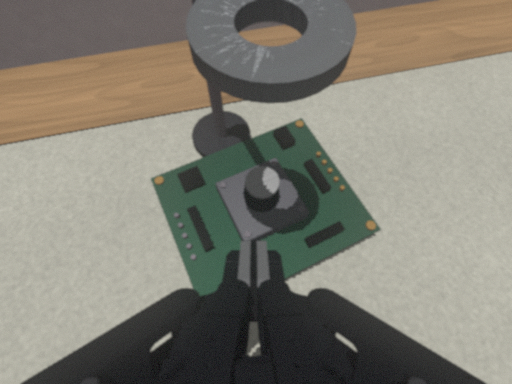

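The wrist view shows the plunger head centre at about (263,182), against a prediction of (260.6,181.1), so the seat estimate is within about 2 mm. The camera sits above the fingers, so I'll flatten the tilt to 30° to keep it away from the lamp.

```bash
python3 - <<'E'
from h import *
from plant import robot
st=robot.state(); delta(st,[.546,-.187,.14],Rt(12,30))
d=dict(np.load("pics/wrist1.npz")); print(onz(d,263,182,.082), d["K"][0,0])
E
```

```text
turn [ 14.9 -20.5 -15.7] shift [3.92 2.28 5.99] | rows 4.2
[ 0.62224761 -0.17244366  0.082     ] 298.32938603339494
```

Request:
send_rows:
  steps:
    - [[3.7, -5, -4, 1, 0.6, 1.5, 0], [7.5, -10.2, -7.9, 2, 1.2, 3, 0], [11, -15.4, -11.8, 3, 1.7, 4.5, 0], [14.9, -20.5, -15.7, 3.9, 2.3, 6, 0], [14.9, -20.5, -15.7, 3.9, 2.3, 6, 0], [14.9, -20.5, -15.7, 3.9, 2.3, 6, 0]]

```text
time_s: 1.95
ee_pos: [0.5426, -0.1804, 0.1411]
orientation: [-1.69, 1.662, -0.76]
contact_force: [0.3, -0.3, -0.4]
finger_gap: -0.001
```

```bash
python3 - <<'E'
from h import *
from plant import robot,eyes
st=robot.state(); print({k:np.round(v,3) for k,v in st.items() if k in("joint_pos","ee_pos","contact_force")})
delta(st,[.546,-.187,.14],Rt(12,30))
u=np.array([np.cos(.2094),np.sin(.2094),0])
delta(st,np.array([.623,-.171,.11])+.006*u,Rt(12,30))
E
```

```text
{'joint_pos': array([-0.901, -0.307,  2.43 ,  1.132,  0.783, -0.103]), 'ee_pos': array([ 0.543, -0.18 ,  0.141]), 'contact_force': array([ 0.33 , -0.284, -0.384])}
turn [ 8.7 -7.3 -7.3] shift [ 0.67 -0.14  0.31] | rows 1.9
turn [ 8.7 -7.3 -7.3] shift [-0.68 -3.    8.71] | rows 2.2
```

Request:
send_rows:
  steps:
    - [[8.7, -7.3, -7.3, 0.7, -0.1, 0.3, 0], [8.7, -7.3, -7.3, 0.7, -0.1, 0.3, 0], [8.7, -7.3, -7.3, 0.2, -1, 3, 0], [8.7, -7.3, -7.3, -0.2, -2, 6, 0], [8.7, -7.3, -7.3, -0.7, -3, 8.7, 0], [8.7, -7.3, -7.3, -0.7, -3, 8.7, 0], [8.7, -7.3, -7.3, -0.7, -3, 8.7, 0], [8.7, -7.3, -7.3, -0.7, -3, 8.7, 0]]

```text
time_s: 2.62
ee_pos: [0.628, -0.1709, 0.1103]
orientation: [-1.71, 1.387, -0.801]
contact_force: [0.5, -0.4, 0.1]
finger_gap: -0.002
```

```bash
python3 - <<'E'
from h import *
from plant import robot,eyes
st=robot.state(); print({k:np.round(v,3) for k,v in st.items() if k in("joint_pos","ee_pos","contact_force")})
u=np.array([np.cos(.2094),np.sin(.2094),0]); p=np.array([.623,-.171,.11])+.006*u
delta(st,p,Rt(12,30)); delta(st,p-[0,0,.03],Rt(12,30))
M=[]
for n in("wrist","scene"):
    d=eyes.read_camera(n);M.append(d["frame"])
    R0=R_.from_rotvec(st["orientation"]).as_matrix(); print(proj(d,[.623,-.171,.08]),proj(d,st["ee_pos"]))
cv2.imwrite("pics/w2.png",np.hstack([cv2.resize(M[0],None,fx=.8,fy=.8)[:,:400],cv2.resize(M[1][90:250,110:240],None,fx=3,fy=3)[:307,:390]])[:,:,::-1])
E
```

```text
{'joint_pos': array([-0.842,  0.098,  2.266,  1.513,  0.852, -0.629]), 'ee_pos': array([ 0.628, -0.171,  0.11 ]), 'contact_force': array([ 0.468, -0.409,  0.149])}
turn [-0.  -0.1 -0. ] shift [-0.1  -0.03  0.11] | rows 0.0
turn [-0.  -0.1 -0. ] shift [-0.1   2.57  1.6 ] | rows 0.7
[253.11223212 257.32229631] [254.55671203 227.42961296]
[173.09749437 178.68980353] [170.49209553 173.61824939]
```

View pics/w2.png

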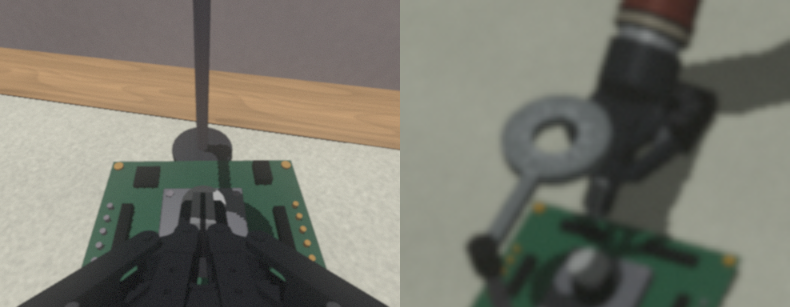

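The wrist view shows the fingertips over the socket at about (205,195) in the scaled picture, with the head's lit edge beside them. In the scene the plunger is at (173,179), as predicted. I'll descend slowly and watch the force.

Request:
send_rows:
  steps:
    - [[0, 0, 0, -0.1, 0.4, 0.35, 0], [0, 0, 0, -0.1, 0.85, 0.6, 0], [0, 0, 0, -0.1, 1.03, 0.7, 0], [0, 0, 0, -0.1, 1.2, 0.8, 0], [0, 0, 0, -0.1, 1.38, 0.9, 0], [0, 0, 0, -0.1, 1.55, 1, 0], [0, 0, 0, -0.1, 1.72, 1.1, 0], [0, 0, 0, -0.1, 1.72, 1.1, 0]]

```text
time_s: 3.38
ee_pos: [0.6287, -0.1695, 0.0899]
orientation: [-1.71, 1.387, -0.802]
contact_force: [-1.7, 0.1, 0.4]
finger_gap: 0.002
```

Request:
send_rows:
  steps:
    - [[0, 0, 0, 0, 0.09, 0.05, 0], [0, 0, 0, 0, 0.17, 0.1, 0], [0, 0, 0, 0, 0.26, 0.15, 0], [0, 0, 0, 0, 0.35, 0.2, 0], [0, 0, 0, 0, 0.43, 0.25, 0], [0, 0, 0, 0, 0.52, 0.3, 0], [0, 0, 0, 0, 0.52, 0.3, 0]]

```text
time_s: 3.97
ee_pos: [0.6286, -0.1695, 0.0836]
orientation: [-1.71, 1.387, -0.801]
contact_force: [-0.3, -1.0, 0.4]
finger_gap: 0.001
```

Request:
send_rows:
  steps:
    - [[0, 0, 0, 0, 0.09, 0.05, 0], [0, 0, 0, 0, 0.17, 0.1, 0], [0, 0, 0, 0, 0.26, 0.15, 0], [0, 0, 0, 0, 0.35, 0.2, 0], [0, 0, 0, 0, 0.35, 0.2, 0]]

```text
time_s: 4.38
ee_pos: [0.6285, -0.1694, 0.0793]
orientation: [-1.711, 1.387, -0.801]
contact_force: [0.0, 0.6, 0.6]
finger_gap: -0.001
```

```bash
python3 - <<'E'
from h import *
from plant import robot,eyes
st=robot.state(); print({k:np.round(v,3) for k,v in st.items() if k in("joint_pos","ee_pos","contact_force","moment")})
M=[]
for n in("wrist","scene"):
    d=eyes.read_camera(n);M.append(d["frame"]); print(proj(d,[.623,-.171,.08]),proj(d,st["ee_pos"]))
cv2.imwrite("pics/w3.png",np.hstack([cv2.resize(M[0][200:300,190:320],None,fx=3,fy=3),cv2.resize(M[1][140:215,135:215],None,fx=5,fy=4)])[:,:,::-1])
E
```

```text
{'joint_pos': array([-0.838,  0.182,  2.26 ,  1.584,  0.848, -0.733]), 'ee_pos': array([ 0.629, -0.169,  0.079]), 'contact_force': array([0.038, 0.597, 0.592]), 'moment': array([-0.09 ,  0.389, -0.011])}
[255.29700269 234.21478051] [254.56590424 227.42309819]
[173.09749437 178.68980353] [172.4276848  180.32195453]
```

View pics/w3.png

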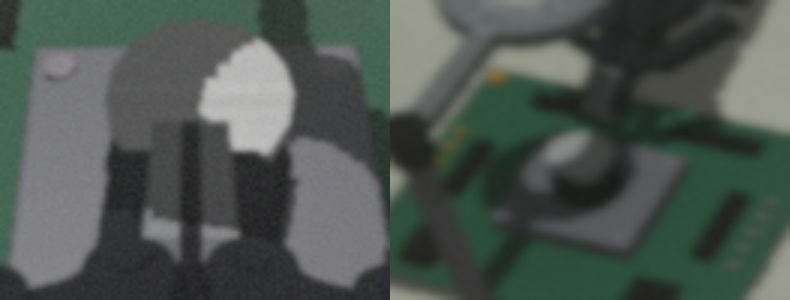

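The wrist view shows the fingertip ends at (253,241) while the nominal TCP projects to (255,227), so the real tips lie roughly 15–20 mm behind the TCP. The scene view agrees. The head centre is at (257,230), so the tips are still over its near half and not touching. I'll shift 1.2 cm forward, then press down.

Request:
send_rows:
  steps:
    - [[0, 0, 0, 0, -0.3, 0.5, 0], [0, 0, 0, 0, -0.6, 1.04, 0], [0, 0, 0, 0, -0.51, 1.09, 0], [0, 0, 0, 0, -0.43, 1.14, 0], [0, 0, 0, 0, -0.34, 1.19, 0], [0, 0, 0, 0, -0.25, 1.24, 0], [0, 0, 0, 0, -0.17, 1.29, 0], [0, 0, 0, 0, -0.17, 1.29, 0]]

```text
time_s: 5.15
ee_pos: [0.6403, -0.1669, 0.0746]
orientation: [-1.71, 1.387, -0.801]
contact_force: [-1.5, 0.6, 0.5]
finger_gap: 0.001
```

Request:
send_rows:
  steps:
    - [[0, 0, 0, 0, 0.09, 0.05, 0], [0, 0, 0, 0, 0.17, 0.1, 0], [0, 0, 0, 0, 0.26, 0.15, 0], [0, 0, 0, 0, 0.35, 0.2, 0], [0, 0, 0, 0, 0.43, 0.25, 0], [0, 0, 0, 0, 0.52, 0.3, 0], [0, 0, 0, 0, 0.52, 0.3, 0]]

```text
time_s: 5.73
ee_pos: [0.6406, -0.1669, 0.0693]
orientation: [-1.709, 1.386, -0.802]
contact_force: [-5.2, 1.1, 7.1]
finger_gap: 0.002
```

Request:
send_rows:
  steps:
    - [[0, 0, 0, 0, 0.09, 0.05, 0], [0, 0, 0, 0, 0.17, 0.1, 0], [0, 0, 0, 0, 0.26, 0.15, 0], [0, 0, 0, 0, 0.35, 0.2, 0], [0, 0, 0, 0, 0.43, 0.25, 0], [0, 0, 0, 0, 0.52, 0.3, 0], [0, 0, 0, 0, 0.52, 0.3, 0]]

```text
time_s: 6.32
ee_pos: [0.6407, -0.1669, 0.0641]
orientation: [-1.708, 1.384, -0.803]
contact_force: [-8.3, 0.4, 9.8]
finger_gap: 0.0
```

Request:
send_rows:
  steps:
    - [[0, 0, 0, 0, 0.09, 0.05, 0], [0, 0, 0, 0, 0.17, 0.1, 0], [0, 0, 0, 0, 0.26, 0.15, 0], [0, 0, 0, 0, 0.35, 0.2, 0], [0, 0, 0, 0, 0.35, 0.2, 0]]

```text
time_s: 6.73
ee_pos: [0.6409, -0.1669, 0.061]
orientation: [-1.707, 1.383, -0.804]
contact_force: [-10.2, 0.3, 11.2]
finger_gap: -0.001
```

Request:
send_rows:
  steps:
    - [[0, 0, 0, 0, 0.09, 0.05, 0], [0, 0, 0, 0, 0.13, 0.08, 0], [0, 0, 0, 0, 0.17, 0.1, 0], [0, 0, 0, 0, 0.17, 0.1, 0]]

```text
time_s: 7.07
ee_pos: [0.641, -0.1668, 0.0604]
orientation: [-1.705, 1.38, -0.805]
contact_force: [-14.0, 0.8, 14.3]
finger_gap: 0.003
```

Request:
send_rows:
  steps:
    - [[0, 0, 0, 0, 0.15, 0.09, 0], [0, 0, 0, 0, 0.17, 0.1, 0], [0, 0, 0, 0, 0.17, 0.1, 0], [0, 0, 0, 0, 0.17, 0.1, 0]]

```text
time_s: 7.4
ee_pos: [0.6413, -0.1668, 0.0605]
orientation: [-1.702, 1.377, -0.807]
contact_force: [-20.2, 1.3, 18.9]
finger_gap: -0.002
```

Request:
send_rows:
  steps:
    - [[0, 0, 0, 0, 0.1, 0.06, 0], [0, 0, 0, 0, 0.1, 0.06, 0], [0, 0, 0, 0, 0.1, 0.06, 0], [0, 0, 0, 0, 0.1, 0.06, 0], [0, 0, 0, 0, 0.1, 0.06, 0], [0, 0, 0, 0, 0.1, 0.06, 0], [0, 0, 0, 0, 0.1, 0.06, 0], [0, 0, 0, 0, 0.1, 0.06, 0]]

```text
time_s: 8.07
ee_pos: [0.6416, -0.167, 0.0608]
orientation: [-1.701, 1.375, -0.809]
contact_force: [-12.6, 0.6, 14.2]
finger_gap: 0.002
```

Request:
send_rows:
  steps:
    - [[0, 0, 0, 0, 0.06, 0.03, 0], [0, 0, 0, 0, 0.06, 0.03, 0], [0, 0, 0, 0, 0.06, 0.03, 0], [0, 0, 0, 0, 0.06, 0.03, 0], [0, 0, 0, 0, 0.06, 0.03, 0], [0, 0, 0, 0, 0.06, 0.03, 0]]

```text
time_s: 8.57
ee_pos: [0.6415, -0.1669, 0.0612]
orientation: [-1.699, 1.373, -0.81]
contact_force: [-12.3, 0.5, 12.2]
finger_gap: 0.003
```

Request:
send_rows:
  steps:
    - [[0, 0, 0, -0.05, 0.15, 0.06, 0], [0, 0, 0, -0.05, 0.15, 0.06, 0], [0, 0, 0, -0.05, 0.15, 0.06, 0], [0, 0, 0, -0.05, 0.15, 0.06, 0], [0, 0, 0, -0.05, 0.15, 0.06, 0], [0, 0, 0, -0.05, 0.15, 0.06, 0], [0, 0, 0, -0.05, 0.15, 0.06, 0], [0, 0, 0, -0.05, 0.15, 0.06, 0]]

```text
time_s: 9.23
ee_pos: [0.6415, -0.1669, 0.061]
orientation: [-1.698, 1.372, -0.812]
contact_force: [-11.3, -0.2, 13.4]
finger_gap: 0.001
```

Request:
send_rows:
  steps:
    - [[0, 0, 0, 0, 0.1, 0.05, 0], [0, 0, 0, 0, 0.1, 0.05, 0], [0, 0, 0, 0, 0.1, 0.05, 0], [0, 0, 0, 0, -0.2, -0.2, 0], [0, 0, 0, 0, -0.5, -0.4, 0], [0, 0, 0, 0, -1, -0.7, 0], [0, 0, 0, 0, -1.5, -1.0, 0], [0, 0, 0, 0, -2.2, -1.3, 0]]

```text
time_s: 9.9
ee_pos: [0.6403, -0.167, 0.0861]
orientation: [-1.698, 1.373, -0.811]
contact_force: [0.0, 0.5, 0.1]
finger_gap: -0.0
```

```bash
python3 - <<'E'
from h import *
from plant import robot,eyes
st=robot.state(); print({k:np.round(v,3) for k,v in st.items() if k in("joint_pos","ee_pos","contact_force")})
u=np.array([np.cos(.2094),np.sin(.2094),0])
delta(st,st["ee_pos"]-.11*u+[0,0,.03],Rt(12,30))
E
```

```text
{'joint_pos': array([-0.82 ,  0.193,  2.245,  1.611,  0.85 , -0.74 ]), 'ee_pos': array([ 0.64 , -0.167,  0.086]), 'contact_force': array([0.017, 0.5  , 0.14 ])}
turn [-1.1  0.   0.1] shift [-1.000e-02  2.690e+00 -1.108e+01] | rows 2.7
```

Request:
send_rows:
  steps:
    - [[0, 0, 0, 0, 0.3, -3.5, 0], [0, 0, 0, 0, 0.3, -7, 0], [0, 0, 0, 0, 0.3, -10.5, 0], [0, 0, 0, 0, 0.1, -13.5, 4], [0, 0, 0, 0, -1, -16.5, 6], [0, 0, 0, 0, -1, -16.5, 8.5], [0, 0, 0, 0, -1, -16.5, 8.5]]

```text
time_s: 10.48
ee_pos: [0.5035, -0.1984, 0.1761]
orientation: [-1.699, 1.374, -0.818]
contact_force: [-1.0, 0.2, 0.0]
finger_gap: 0.564
```

```bash
python3 - <<'E'
from h import *
from plant import robot,eyes
st=robot.state(); print({k:np.round(v,3) for k,v in st.items() if k in("joint_pos","ee_pos","contact_force")})
delta(st,[.45,0.08,.30],Rt(25,75))
E
```

```text
{'joint_pos': array([-1.195, -0.259,  2.437,  1.224,  1.161, -0.496]), 'ee_pos': array([ 0.504, -0.198,  0.176]), 'contact_force': array([-0.961,  0.193,  0.016])}
turn [-45.9  -8.6 -10.4] shift [-28.28 -11.23  -5.63] | rows 7.4
```

Request:
send_rows:
  steps:
    - [[-3, -0.6, -0.7, -3.5, -2, -1, 8.5], [-7, -1.3, -1.5, -7, -4, -2, 8.5], [-13, -2.4, -3, -11, -6, -3, 8.5], [-19, -3.5, -4.3, -15, -8, -4, 8.5], [-26, -5, -6, -19, -9.5, -5, 8.5], [-33, -6.2, -7.5, -23, -10.5, -5.6, 8.5], [-40, -7.5, -9, -26, -11.2, -5.6, 8.5], [-45.9, -8.6, -10.4, -28.3, -11.2, -5.6, 8.5]]

```text
time_s: 11.15
ee_pos: [0.4586, 0.0405, 0.2898]
orientation: [-2.356, 1.543, -0.304]
contact_force: [0.9, 0.4, -0.3]
finger_gap: 0.996
```

```bash
python3 - <<'E'
from h import *
from plant import robot,eyes
st=robot.state(); print({k:np.round(v,3) for k,v in st.items() if k in("joint_pos","ee_pos","contact_force","finger_gap")})
delta(st,[.5,0.30,.19],Rt(32.5,110))
E
```

```text
{'joint_pos': array([-0.27 , -0.579,  2.098,  0.234,  1.326,  0.867]), 'ee_pos': array([0.459, 0.04 , 0.29 ]), 'contact_force': array([ 0.897,  0.384, -0.286]), 'finger_gap': np.float64(0.996)}
turn [-41.4  -0.6  -9.2] shift [-22.23  -9.55  14.3 ] | rows 6.7
```

Request:
send_rows:
  steps:
    - [[-5, 0, -1, -3, -2, 0, 8.5], [-10, 0, -2, -6, -3.5, 1, 8.5], [-16, 0, -3.5, -9.5, -5, 3, 8.5], [-22, 0, -5, -13, -6.5, 6, 8.5], [-28, 0, -6.3, -16.5, -8, 9, 8.5], [-35, -0.3, -7.8, -20, -9, 12, 8.5], [-41.4, -0.6, -9.2, -22.2, -9.5, 14.3, 8.5], [-41.4, -0.6, -9.2, -22.2, -9.5, 14.3, 8.5]]

```text
time_s: 11.82
ee_pos: [0.4976, 0.3033, 0.1797]
orientation: [2.47, -1.345, -0.252]
contact_force: [0.1, 0.4, -1.8]
finger_gap: 0.994
```

```bash
python3 - <<'E'
from h import *
from plant import robot,eyes
st=robot.state(); print({k:np.round(v,3) for k,v in st.items() if k in("joint_pos","ee_pos","contact_force","finger_gap")})
delta(st,[.5,0.30,.19],Rt(32.5,110))
d=eyes.read_camera("wrist"); np.savez("pics/wrist4.npz",**d); cv2.imwrite("pics/w4.png",d["frame"][:,:,::-1])
print(proj(d,[.462,.276,.0666]))
E
```

```text
{'joint_pos': array([ 0.44 ,  0.459,  1.307, -0.045,  1.738,  1.438]), 'ee_pos': array([0.498, 0.303, 0.18 ]), 'contact_force': array([ 0.072,  0.437, -1.804]), 'finger_gap': np.float64(0.994)}
turn [0.9 0.1 0.4] shift [ 0.41  0.34 -0.97] | rows 0.3
[258.27998287 178.44446658]
```

View pics/w4.png

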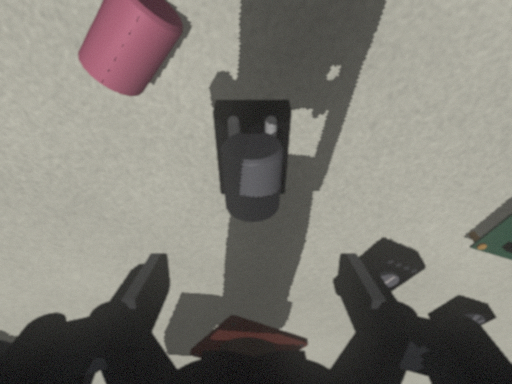

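The wrist view shows the rest at x 215–290 and y 102–193. The cap on it has side edges at about x 223 and 283, its closed end face at y 135–158, and its top line running to the rim at y≈219. The pink decoy is at (130,45). I'll cast these points to get the cap's middle.

```bash
python3 - <<'E'
from h import *
from plant import robot,eyes
st=robot.state()
d=dict(np.load("pics/wrist4.npz"))
a=onz(d,253.5,158,.0966);b=onz(d,252.5,219,.0966); print(a,b,np.linalg.norm(a-b),np.degrees(np.arctan2(*(a-b)[1::-1])))
l=onz(d,223,185,.0666);r=onz(d,283,185,.0666);print(l,r,(l+r)/2,np.linalg.norm(l-r))
c=onz(d,253.5,140,.037);print("closed bottom",c)
f=d["frame"];print(f[185,215:292:3,0].tolist()); print(f[120:230:4,258].mean(1).round().tolist())
E
```

```text
[0.49655227 0.30412882 0.0966    ] [0.43428731 0.2650721  0.0966    ] 0.07350070139392494 32.09867094725003
[0.43455466 0.30243679 0.0666    ] [0.46901833 0.24943137 0.0666    ] [0.45178649 0.27593408 0.0666    ] 0.063224356937175
closed bottom [0.48298202 0.29557459 0.037     ]
[167, 162, 57, 59, 58, 61, 61, 55, 64, 96, 100, 97, 100, 97, 94, 97, 90, 89, 85, 82, 71, 65, 45, 47, 85, 81]
[37.0, 37.0, 39.0, 36.0, 53.0, 52.0, 51.0, 55.0, 57.0, 54.0, 87.0, 101.0, 95.0, 96.0, 96.0, 93.0, 93.0, 94.0, 92.0, 74.0, 50.0, 56.0, 56.0, 57.0, 57.0, 58.0, 82.0, 82.0]
```

```bash
python3 - <<'E'
from h import *
from plant import robot,eyes
print(robot.tcp_to_grasp)
st=robot.state(); Rg=Rt(32.1,120); delta(st,np.array([.465,.283,.0666])-.03*Rg[:,2],Rg)
E
```

```text
0.0187
turn [-8.9 -0.   0.9] shift [ 0.28 -0.86  8.55] | rows 2.1
```

Request:
send_rows:
  steps:
    - [[-4, 0, 0.9, 0.3, -0.4, 2, 8.5], [-8.9, 0, 0.9, 0.3, -0.9, 5, 8.5], [-8.9, 0, 0.9, 0.3, -0.9, 8, 8.5], [-8.9, 0, 0.9, 0.3, -0.9, 8.5, 8.5], [-8.9, 0, 0.9, 0.3, -0.9, 8.5, 8.5]]

```text
time_s: 12.28
ee_pos: [0.4751, 0.2907, 0.0884]
orientation: [2.323, -1.282, -0.351]
contact_force: [1.3, -0.9, 1.5]
finger_gap: 0.992
```

```bash
python3 - <<'E'
from h import *
from plant import robot,eyes
st=robot.state(); print({k:np.round(v,3) for k,v in st.items() if k in("joint_pos","ee_pos","contact_force","finger_gap")})
R0=R_.from_rotvec(st["orientation"]).as_matrix()
Rg=Rt(32.1,120); m=np.array([.465,.283,.0666]); delta(st,m+.019*Rg[:,2],Rg); print("mid in tool",R0.T@(m-st["ee_pos"]))
M=[]
for n in("wrist","scene"):
    d=eyes.read_camera(n); np.savez(f"pics/{n}5.npz",**d); M.append(d["frame"])
    print(n,[proj(d,p).round(0) for p in (m,st["ee_pos"],st["ee_pos"]-.019*R0[:,2])])
p=proj(d,m).astype(int)
W=cv2.resize(M[0],None,fx=.85,fy=.85); S=cv2.resize(M[1][p[1]-54:p[1]+54,p[0]-60:p[0]+60],(363,326))
cv2.imwrite("pics/w5.png",np.hstack([W,S])[:,:798,::-1])
E
```

```text
{'joint_pos': array([ 0.446,  0.633,  1.29 , -0.059,  1.748,  1.46 ]), 'ee_pos': array([0.475, 0.291, 0.088]), 'contact_force': array([ 1.283, -0.896,  1.497]), 'finger_gap': np.float64(0.992)}
turn [ 0.5 -0.   0.1] shift [ 0.11 -0.04  4.42] | rows 1.1
mid in tool [ 0.00114349 -0.00020539  0.02519732]
wrist [array([256., 212.]), array([255., 228.]), array([255., 241.])]
scene [array([335., 210.]), array([337., 210.]), array([338., 209.])]
```

View pics/w5.png

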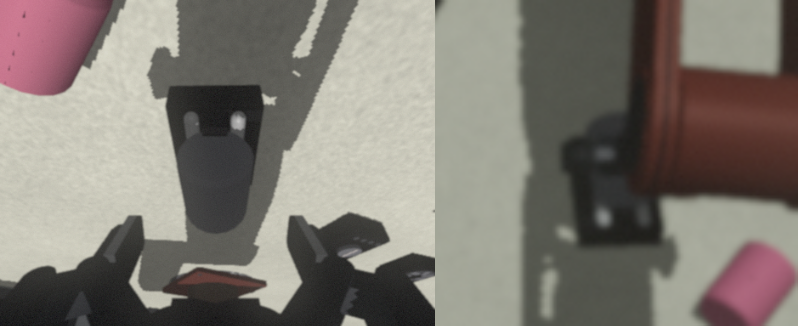

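The wrist view shows the cap centred between the jaws (cap x≈216, jaw middle x≈217, scaled) with the tips at y≈216. I'll go deeper along the tool.

Request:
send_rows:
  steps:
    - [[0.5, 0, 0, 0.1, 0, 2, 8.5], [0.5, 0, 0, 0.1, 0, 4, 8.5], [0.5, 0, 0, 0.1, 0, 5, 8.5], [0.5, 0, 0, 0.1, 0, 5.9, 8.5], [0.5, 0, 0, 0.1, 0, 5.9, 8.5]]

```text
time_s: 12.8
ee_pos: [0.4547, 0.2755, 0.0441]
orientation: [2.34, -1.293, -0.337]
contact_force: [-1.1, 0.5, -0.3]
finger_gap: 0.999
```

```bash
python3 - <<'E'
from h import *
from plant import robot,eyes
st=robot.state(); print({k:np.round(v,3) for k,v in st.items() if k in("joint_pos","ee_pos","contact_force","finger_gap")})
R0=R_.from_rotvec(st["orientation"]).as_matrix()
m=np.array([.465,.283,.0666]); print("mid in tool",R0.T@(m-st["ee_pos"]))
d=eyes.read_camera("wrist"); np.savez(f"pics/wrist6.npz",**d)
print([proj(d,p).round(0) for p in (m,st["ee_pos"],st["ee_pos"]-.019*R0[:,2])])
cv2.imwrite("pics/w6.png",d["frame"][:,:,::-1])
E
```

```text
{'joint_pos': array([ 0.438,  0.61 ,  1.408, -0.061,  1.632,  1.46 ]), 'ee_pos': array([0.455, 0.275, 0.044]), 'contact_force': array([-1.129,  0.528, -0.321]), 'finger_gap': np.float64(0.999)}
mid in tool [-8.84431916e-04 -8.76279706e-05 -2.58403578e-02]
[array([254., 247.]), array([255., 228.]), array([255., 241.])]
```

View pics/w6.png

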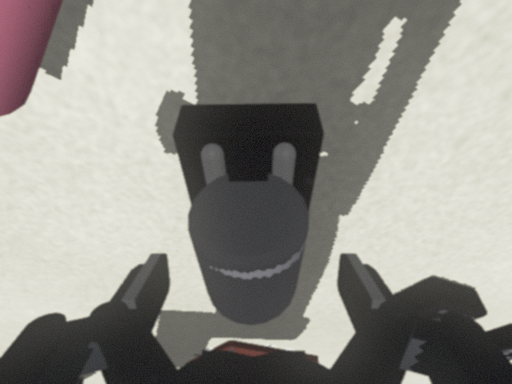

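The wrist view shows the cap's closed face centred at about (249,235), 118 px wide, with the rim at y≈325. The fingertips are at y≈255 beside it and still look shallow, so I'll go about 14 mm deeper and watch the force.

Request:
send_rows:
  steps:
    - [[0, 0, 0, -0.1, 0, 0.6, 8.5], [0, 0, 0, -0.1, 0, 1.1, 8.5], [0, 0, 0, -0.1, 0, 1.5, 8.5], [0, 0, 0, -0.1, 0, 1.5, 8.5], [0, 0, 0, -0.1, 0, 1.5, 8.5]]

```text
time_s: 13.27
ee_pos: [0.4483, 0.2725, 0.0313]
orientation: [2.34, -1.293, -0.337]
contact_force: [0.4, 0.8, -0.3]
finger_gap: 0.993
```

```bash
python3 - <<'E'
from h import *
from plant import robot,eyes
st=robot.state(); print({k:np.round(v,3) for k,v in st.items() if k in("joint_pos","ee_pos","contact_force","finger_gap")})
R0=R_.from_rotvec(st["orientation"]).as_matrix()
m=np.array([.465,.283,.0666]); print("mid in tool",R0.T@(m-st["ee_pos"]))
delta(st,m+.041*Rt(32.1,120)[:,2],Rt(32.1,120))
E
```

```text
{'joint_pos': array([ 0.439,  0.612,  1.432, -0.061,  1.606,  1.462]), 'ee_pos': array([0.448, 0.273, 0.031]), 'contact_force': array([ 0.413,  0.792, -0.253]), 'finger_gap': np.float64(0.993)}
mid in tool [ 7.64111127e-05  1.14711652e-04 -4.04764796e-02]
turn [-0.7 -0.1  0. ] shift [0.   0.06 0.05] | rows 0.1
```

Request:
send_rows:
  steps:
    - [[0, 0, 0, 0, 0, 0, 7], [0, 0, 0, 0, 0, 0, 6.4], [0, 0, 0, 0, 0, 0, 6], [0, 0, 0, 0, 0, 0, 5.5], [0, 0, 0, 0, 0, 0, 5], [0, 0, 0, 0, 0, 0, 5], [0, 0, 0, 0, 0, 0, 5], [0, 0, 0, 0, 0, 0, 5]]

```text
time_s: 13.93
ee_pos: [0.4484, 0.274, 0.0323]
orientation: [2.342, -1.294, -0.338]
contact_force: [-1.9, 5.8, 5.2]
finger_gap: 0.68
```

```bash
python3 - <<'E'
from h import *
from plant import robot,eyes
st=robot.state(); print({k:np.round(v,3) for k,v in st.items() if k in("joint_pos","ee_pos","contact_force","finger_gap")})
d=eyes.read_camera("wrist"); np.savez(f"pics/wrist7.npz",**d)
cv2.imwrite("pics/w7.png",d["frame"][:,:,::-1])
E
```

```text
{'joint_pos': array([ 0.44 ,  0.611,  1.431, -0.059,  1.607,  1.462]), 'ee_pos': array([0.448, 0.274, 0.032]), 'contact_force': array([-1.945,  5.847,  5.22 ]), 'finger_gap': np.float64(0.68)}
```

View pics/w7.png

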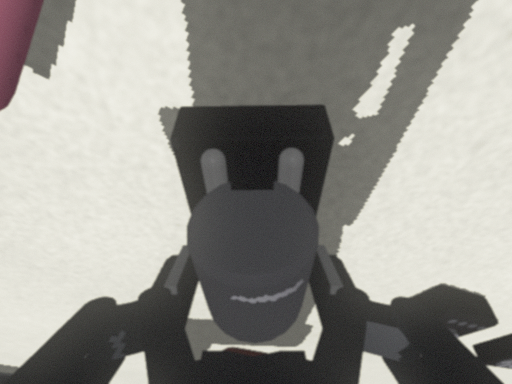

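The jaws stopped at a gap of 0.68, which is 58 mm and less than the cap's 60 mm. There is also an upward push on the tool. The tips at about (183,247) and (325,247) therefore grip above the cap's axis, which again fits the real tips lying behind the nominal TCP. I'll open, go about 22 mm deeper and close again.

Request:
send_rows:
  steps:
    - [[0, 0, 0, 0, 0, 0, 8.5], [0, 0, 0, 0, 0, 0, 8.5], [0, 0, 0, 0, 0, 0.2, 8.5], [-0.5, 0, 0, 0, 0, 0.7, 8.5], [-0.5, 0, 0, 0, 0, 1.2, 8.5], [-0.5, 0, 0, 0, 0, 1.7, 8.5], [-0.5, 0, 0, 0, 0, 2.2, 8.5], [-0.5, 0, 0, 0, 0, 2.2, 8.5]]

```text
time_s: 14.65
ee_pos: [0.4378, 0.2674, 0.0116]
orientation: [2.332, -1.289, -0.345]
contact_force: [0.8, -0.2, 0.1]
finger_gap: 0.996
```

Request:
send_rows:
  steps:
    - [[0, 0, 0, 0, 0, 0, 7], [0, 0, 0, 0, 0, 0, 6.4], [0, 0, 0, 0, 0, 0, 6], [0, 0, 0, 0, 0, 0, 5.5], [0, 0, 0, 0, 0, 0, 5], [0, 0, 0, 0, 0, 0, 5], [0, 0, 0, 0, 0, 0, 5], [0, 0, 0, 0, 0, 0, 5]]

```text
time_s: 15.32
ee_pos: [0.4381, 0.2677, 0.012]
orientation: [2.333, -1.289, -0.345]
contact_force: [0.1, 1.5, 3.1]
finger_gap: 0.695
```

```bash
python3 - <<'E'
from h import *
from plant import robot,eyes
st=robot.state(); print({k:np.round(v,3) for k,v in st.items() if k in("joint_pos","ee_pos","contact_force","finger_gap")})
d=eyes.read_camera("wrist"); np.savez(f"pics/wrist8.npz",**d)
cv2.imwrite("pics/w8.png",d["frame"][:,:,::-1])
E
```

```text
{'joint_pos': array([ 0.438,  0.624,  1.46 , -0.06 ,  1.575,  1.463]), 'ee_pos': array([0.438, 0.268, 0.012]), 'contact_force': array([0.071, 1.453, 3.116]), 'finger_gap': np.float64(0.695)}
```

View pics/w8.png

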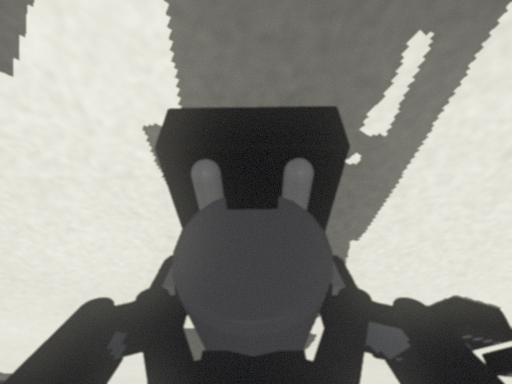

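The wrist view now shows the pads beside the cap at about y 290 and the gap at 0.695 (59.4 mm), so it's gripped on the diameter. That is 11 pictures viewed, so one is left. I'll lift straight up.

```bash
cat >> h.py <<'E'
AX=np.array([.6235,-.1715]); U=np.array([np.cos(np.radians(12)),np.sin(np.radians(12)),0])
MT=np.array([0,0,-.0625])  # cap mid in tool
def capgo(st,mid,az,th):
    Rg=Rt(az,th); delta(st,np.asarray(mid)-Rg@MT,Rg)
def midnow(st): return st["ee_pos"]+R_.from_rotvec(st["orientation"]).as_matrix()@MT
E
python3 - <<'E'
from h import *
from plant import robot
st=robot.state(); R0=R_.from_rotvec(st["orientation"]).as_matrix(); m=np.array([.465,.283,.0666])
print("mid in tool",R0.T@(m-st["ee_pos"])); z=R0[:,2];print("th",180-np.degrees(np.arcsin(-z[2])))
delta(st,st["ee_pos"]+[0,0,.1],R0)
E
```

```text
mid in tool [ 0.00126658  0.00033378 -0.06275907]
th 119.85495363231044
turn [0. 0. 0.] shift [-0.01  4.98 -8.67] | rows 2.4
```

Request:
send_rows:
  steps:
    - [[0, 0, 0, 0, 0.5, -0.87, 5], [0, 0, 0, 0, 1.2, -2.1, 5], [0, 0, 0, 0, 2.2, -3.8, 5], [0, 0, 0, 0, 3.5, -6, 5], [0, 0, 0, 0, 5, -8.7, 5], [0, 0, 0, 0, 6, -10.4, 5], [0, 0, 0, 0, 6, -10.4, 5]]

```text
time_s: 15.95
ee_pos: [0.4409, 0.2687, 0.1382]
orientation: [2.34, -1.293, -0.338]
contact_force: [1.0, 0.4, -0.4]
finger_gap: 0.696
```

```bash
python3 - <<'E'
from h import *
from plant import robot
st=robot.state(); print({k:np.round(v,3) for k,v in st.items() if k in("joint_pos","ee_pos","contact_force","finger_gap")},midnow(st))
capgo(st,[.43,.1,.28],25,75)
E
```

```text
{'joint_pos': array([ 0.438,  0.472,  1.413, -0.062,  1.765,  1.452]), 'ee_pos': array([0.441, 0.269, 0.138]), 'contact_force': array([ 0.988,  0.36 , -0.389]), 'finger_gap': np.float64(0.696)} [0.46680578 0.28497805 0.19274004]
turn [44.3 -0.9  7.3] shift [13.91 11.21 -3.03] | rows 6.3
```

Request:
send_rows:
  steps:
    - [[5.5, 0, 1, 1.7, 1.4, -0.4, 5], [11, -0.2, 2, 3.5, 2.8, -0.8, 5], [16.5, -0.3, 3, 5.2, 4.2, -1.2, 5], [22, -0.4, 3.7, 7, 5.6, -1.5, 5], [28, -0.5, 4.6, 8.7, 7, -1.9, 5], [33, -0.7, 5.5, 10.5, 8.4, -2.3, 5], [39, -0.8, 6.4, 12.2, 9.8, -2.7, 5], [44.3, -0.9, 7.3, 13.9, 11.2, -3, 5]]

```text
time_s: 16.62
ee_pos: [0.4445, 0.1061, 0.2204]
orientation: [-2.453, 1.563, -0.214]
contact_force: [0.4, -0.6, -0.1]
finger_gap: 0.697
```

```bash
python3 - <<'E'
from h import *
from plant import robot
st=robot.state(); print({k:np.round(v,3) for k,v in st.items() if k in("joint_pos","ee_pos","contact_force","finger_gap")},midnow(st))
capgo(st,[.44,-.1,.26],15,50)
E
```

```text
{'joint_pos': array([-0.036, -0.472,  2.136,  0.126,  1.239,  1.072]), 'ee_pos': array([0.444, 0.106, 0.22 ]), 'contact_force': array([ 0.437, -0.638, -0.092]), 'finger_gap': np.float64(0.697)} [0.42938768 0.09927206 0.28063794]
turn [24.5  4.5  9. ] shift [19.19  5.2  -0.52] | rows 4.8
```

```bash
python3 - <<'E'
from h import *
from plant import robot
st=robot.state(); capgo(st,[.475,-.1,.25],17,52)
E
```

```text
turn [22.6  3.5  7.2] shift [20.5   2.58  1.38] | rows 5.0
```

Request:
send_rows:
  steps:
    - [[2.8, 0.4, 0.9, 2.6, 0.3, 0.2, 5], [5.6, 0.9, 1.8, 5.1, 0.6, 0.3, 5], [8.5, 1.3, 2.7, 7.7, 1, 0.5, 5], [11.3, 1.8, 3.6, 10.2, 1.3, 0.7, 5], [14.1, 2.2, 4.5, 12.8, 1.6, 0.9, 5], [17, 2.6, 5.4, 15.4, 1.9, 1, 5], [19.8, 3.1, 6.3, 18, 2.3, 1.2, 5], [22.6, 3.5, 7.2, 20.5, 2.6, 1.4, 5]]

```text
time_s: 17.28
ee_pos: [0.5115, -0.0903, 0.2007]
orientation: [-2.055, 1.521, -0.529]
contact_force: [-0.2, -0.3, -1.5]
finger_gap: 0.699
```

```bash
python3 - <<'E'
from h import *
from plant import robot
st=robot.state(); print({k:np.round(v,3) for k,v in st.items() if k in("joint_pos","ee_pos","contact_force","finger_gap")},midnow(st))
capgo(st,[*(AX-.12*U[:2]),.15],12,30)
E
```

```text
{'joint_pos': array([-0.726, -0.494,  2.31 ,  0.656,  1.041,  0.29 ]), 'ee_pos': array([ 0.512, -0.09 ,  0.201]), 'contact_force': array([-0.16 , -0.281, -1.457]), 'finger_gap': np.float64(0.699)} [ 0.4745088  -0.10145136  0.24986744]
turn [21.8  3.7  3.4] shift [10.44  3.68  7.57] | rows 3.2
```

Request:
send_rows:
  steps:
    - [[3.6, 0.6, 0.6, 1.7, 0.6, 1.3, 5], [7.3, 1.2, 1.1, 3.5, 1.2, 2.5, 5], [11, 1.9, 1.7, 5.2, 1.8, 3.8, 5], [14.5, 2.5, 2.3, 7, 2.5, 5, 5], [18, 3.1, 2.8, 8.7, 3.1, 6.3, 5], [21.8, 3.7, 3.4, 10.4, 3.7, 7.6, 5], [21.8, 3.7, 3.4, 10.4, 3.7, 7.6, 5], [21.8, 3.7, 3.4, 10.4, 3.7, 7.6, 5]]

```text
time_s: 17.95
ee_pos: [0.5573, -0.1834, 0.1147]
orientation: [-1.708, 1.393, -0.79]
contact_force: [0.3, 0.5, -0.3]
finger_gap: 0.702
```

```bash
python3 - <<'E'
from h import *
from plant import robot,eyes
st=robot.state(); print({k:np.round(v,3) for k,v in st.items() if k in("joint_pos","ee_pos","contact_force","finger_gap")},midnow(st))
capgo(st,[*(AX-.12*U[:2]),.15],12,30)
capgo(st,[*AX,.145],12,30)
E
```

```text
{'joint_pos': array([-1.018, -0.022,  2.374,  1.384,  0.977, -0.621]), 'ee_pos': array([ 0.557, -0.183,  0.115]), 'contact_force': array([ 0.311,  0.521, -0.258]), 'finger_gap': np.float64(0.702)} [ 0.50453216 -0.1948248   0.14613551]
turn [ 0.2  0.2 -0.5] shift [ 0.21 -0.42 -0.09] | rows 0.1
turn [ 0.2  0.2 -0.5] shift [ 0.19 -6.03 10.53] | rows 2.9
```

Request:
send_rows:
  steps:
    - [[0.2, 0.2, -0.5, 0.2, -1, 1.3, 5], [0.2, 0.2, -0.5, 0.2, -1.8, 3, 5], [0.2, 0.2, -0.5, 0.2, -2.8, 4.7, 5], [0.2, 0.2, -0.5, 0.2, -3.8, 6.5, 5], [0.2, 0.2, -0.5, 0.2, -4.8, 8.3, 5], [0.2, 0.2, -0.5, 0.2, -5.6, 9.7, 5], [0.2, 0.2, -0.5, 0.2, -6, 10.5, 5], [0.2, 0.2, -0.5, 0.2, -6, 10.5, 5]]

```text
time_s: 18.62
ee_pos: [0.6783, -0.1595, 0.1179]
orientation: [-1.714, 1.38, -0.805]
contact_force: [0.6, 0.7, -1.5]
finger_gap: 0.698
```

```bash
python3 - <<'E'
from h import *
from plant import robot,eyes
st=robot.state(); print({k:np.round(v,3) for k,v in st.items() if k in("joint_pos","ee_pos","contact_force","finger_gap")},midnow(st))
capgo(st,[*AX,.145],12,30)
m=midnow(st)
M=[]
for n in("scene","top"):
    d=eyes.read_camera(n); np.savez(f"pics/{n}9.npz",**d)
    p=[*AX,.08]; c=proj(d,p); print(n,"plunger",c.round(1),"captop",proj(d,m+[0,0,.0375]).round(1),"rim",proj(d,m-[0,0,.0375]).round(1))
    x,y=c.astype(int); M.append(cv2.resize(d["frame"][y-45:y+35,x-50:x+49],None,fx=4,fy=4,interpolation=3)); print("crop origin",x-50,y-45)
cv2.imwrite("pics/w9.png",np.hstack(M)[:,:,::-1])
E
```

```text
{'joint_pos': array([-0.736,  0.157,  2.179,  1.561,  0.78 , -0.595]), 'ee_pos': array([ 0.678, -0.159,  0.118]), 'contact_force': array([ 0.608,  0.726, -1.474]), 'finger_gap': np.float64(0.698)} [ 0.62526653 -0.17076539  0.14897083]
turn [-0.2 -0.   0.3] shift [0.03 0.46 0.03] | rows 0.1
scene plunger [172.9 178.7] captop [166.9 156.2] rim [171.1 172.7]
crop origin 122 133
top plunger [321.9 171.2] captop [330.2 163.5] rim [324.  168.7]
crop origin 271 126
```

View pics/w9.png

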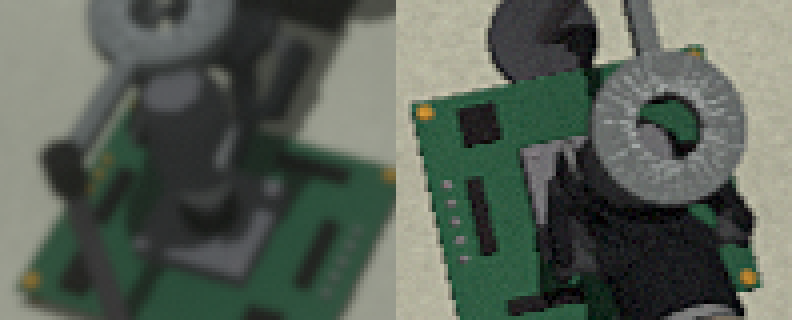

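The scene crop shows the cap upright at crop (188,126), with edges at about x 140 and 232 against predicted 138 and 238. The collar shows below it at about (213,210). The top crop shows it under the lamp hole. The alignment agrees with the estimate, so I'll lower slowly with force checks.

Request:
send_rows:
  steps:
    - [[-0.2, 0, 0.3, 0, 0.5, 0.1, 5], [-0.2, 0, 0.3, 0, 1, 0.35, 5], [-0.2, 0, 0.3, 0, 1.5, 0.65, 5], [-0.2, 0, 0.3, 0, 1.9, 0.9, 5], [-0.2, 0, 0.3, 0, 2.3, 1.1, 5], [-0.2, 0, 0.3, 0, 2.7, 1.35, 5], [-0.2, 0, 0.3, 0, 2.7, 1.35, 5]]

```text
time_s: 19.3
ee_pos: [0.6739, -0.16, 0.0837]
orientation: [-1.712, 1.392, -0.795]
contact_force: [-0.6, 0.7, -0.6]
finger_gap: 0.693
```

```bash
python3 - <<'E'
from h import *
from plant import robot
st=robot.state(); print({k:np.round(v,3) for k,v in st.items() if k in("contact_force","moment","finger_gap")},midnow(st))
capgo(st,[*AX,.1],12,30)
E
```

```text
{'contact_force': array([-0.573,  0.702, -0.609]), 'moment': array([-0.131,  0.561, -0.047]), 'finger_gap': np.float64(0.693)} [ 0.62108842 -0.17123714  0.11518025]
turn [ 0.2  0.  -0.2] shift [0.08 1.17 0.96] | rows 0.4
```

Request:
send_rows:
  steps:
    - [[0.2, 0, -0.2, 0.05, 0.2, 0.3, 5], [0.2, 0, -0.2, 0.05, 0.5, 0.5, 5], [0.2, 0, -0.2, 0.05, 0.8, 0.7, 5], [0.2, 0, -0.2, 0.05, 1.1, 0.9, 5], [0.2, 0, -0.2, 0.05, 1.2, 0.95, 5], [0.2, 0, -0.2, 0.05, 1.2, 0.95, 5]]

```text
time_s: 19.8
ee_pos: [0.6759, -0.1598, 0.068]
orientation: [-1.712, 1.387, -0.798]
contact_force: [0.4, 0.7, -1.1]
finger_gap: 0.696
```

```bash
python3 - <<'E'
from h import *
from plant import robot
st=robot.state(); print({k:np.round(v,3) for k,v in st.items() if k in("contact_force","moment","finger_gap")},midnow(st))
capgo(st,[*AX,.085],12,30)
E
```

```text
{'contact_force': array([ 0.394,  0.66 , -1.058]), 'moment': array([-0.096,  0.49 , -0.057]), 'finger_gap': np.float64(0.696)} [ 0.62303395 -0.17105511  0.09928718]
turn [ 0.1  0.  -0.1] shift [0.06 1.21 0.75] | rows 0.3
```

Request:
send_rows:
  steps:
    - [[0.1, 0, 0, 0.05, 0.17, 0.1, 5], [0.1, 0, 0, 0.05, 0.35, 0.2, 5], [0.1, 0, 0, 0.05, 0.52, 0.3, 5], [0.1, 0, 0, 0.05, 0.7, 0.42, 5], [0.1, 0, 0, 0.05, 0.87, 0.53, 5], [0.1, 0, 0, 0.05, 1.04, 0.64, 5], [0.1, 0, 0, 0.05, 1.2, 0.75, 5], [0.1, 0, 0, 0.05, 1.2, 0.75, 5]]

```text
time_s: 20.47
ee_pos: [0.6763, -0.16, 0.0533]
orientation: [-1.71, 1.387, -0.798]
contact_force: [0.5, 0.9, -1.5]
finger_gap: 0.697
```

Request:
send_rows:
  steps:
    - [[0, 0, 0, 0, 0.09, 0.05, 5], [0, 0, 0, 0, 0.17, 0.1, 5], [0, 0, 0, 0, 0.26, 0.15, 5], [0, 0, 0, 0, 0.35, 0.2, 5], [0, 0, 0, 0, 0.35, 0.2, 5]]

```text
time_s: 20.88
ee_pos: [0.6771, -0.1601, 0.0506]
orientation: [-1.709, 1.385, -0.8]
contact_force: [-2.4, 0.8, 4.8]
finger_gap: 0.701
```

Request:
send_rows:
  steps:
    - [[0, 0, 0, 0, 0.09, 0.05, 5], [0, 0, 0, 0, 0.17, 0.1, 5], [0, 0, 0, 0, 0.17, 0.1, 5]]

```text
time_s: 21.13
ee_pos: [0.6782, -0.1602, 0.0508]
orientation: [-1.706, 1.381, -0.802]
contact_force: [-4.4, 0.1, 8.1]
finger_gap: 0.697
```

```bash
python3 - <<'E'
from h import *
from plant import robot
st=robot.state(); m=midnow(st); z=R_.from_rotvec(st["orientation"]).as_matrix()[:,2]; print(m, "th",np.degrees(np.arcsin(-z[2])))
capgo(st,[*AX,.0825],12,30); capgo(st,[*AX,.082],12,30)
E
```

```text
[ 0.62510515 -0.17161675  0.08164349] th 29.60279417741781
turn [-0.4  0.1 -0. ] shift [-0.04  0.05 -0.18] | rows 0.1
turn [-0.4  0.1 -0. ] shift [-0.04  0.09 -0.15] | rows 0.1
```

Next I'll ease the load and straighten, then check before opening.

Request:
send_rows:
  steps:
    - [[-0.2, 0, 0, 0, 0, -0.1, 5], [-0.4, 0, 0, 0, 0.06, -0.17, 5], [-0.4, 0, 0, 0, 0.06, -0.17, 5], [-0.4, 0, 0, 0, 0.06, -0.17, 5]]

```text
time_s: 21.47
ee_pos: [0.6763, -0.1606, 0.0507]
orientation: [-1.712, 1.386, -0.798]
contact_force: [0.6, -0.5, -0.9]
finger_gap: 0.693
```

Request:
send_rows:
  steps:
    - [[0, 0, 0, 0, 0.05, 0.03, 5], [0, 0, 0, 0, 0.05, 0.03, 5.8], [0, 0, 0, 0, 0.05, 0.03, 6], [0, 0, 0, 0, 0.05, 0.03, 6.2], [0, 0, 0, 0, 0.05, 0.03, 6.5], [0, 0, 0, 0, 0.05, 0.03, 7.2], [0, 0, 0, 0, 0.05, 0.03, 8.5], [0, 0, 0, 0, 0.05, 0.03, 8.5]]

```text
time_s: 22.13
ee_pos: [0.6761, -0.1605, 0.0499]
orientation: [-1.712, 1.386, -0.798]
contact_force: [-0.2, 0.5, -1.2]
finger_gap: 0.999
```

```bash
python3 - <<'E'
from h import *
from plant import robot,eyes
st=robot.state(); print({k:np.round(v,3) for k,v in st.items() if k in("contact_force","finger_gap")})
d=eyes.read_camera("wrist"); np.savez("pics/wrist10.npz",**d)
f=d["frame"].mean(2); m=[*AX,.0815]
print("captop pred",proj(d,[*AX,.119]),"rim pred",proj(d,[*AX,.044]))
for v in range(120,330,15): print(v,f[v,150:360:7].round().astype(int).tolist())
R0=R_.from_rotvec(st["orientation"]).as_matrix(); delta(st,st["ee_pos"]-.13*R0[:,2],R0)
E
```

```text
{'contact_force': array([-0.175,  0.495, -1.183]), 'finger_gap': np.float64(0.999)}
captop pred [254.58813611 240.68343963] rim pred [254.45172922 314.42608512]
120 [148, 150, 151, 153, 156, 158, 156, 157, 158, 159, 158, 156, 155, 148, 83, 77, 96, 153, 156, 153, 150, 153, 155, 155, 154, 152, 162, 163, 163, 162]
135 [207, 208, 206, 209, 209, 216, 209, 207, 187, 134, 121, 142, 155, 154, 82, 81, 105, 147, 139, 139, 142, 145, 145, 149, 156, 162, 160, 159, 162, 157]
150 [212, 207, 208, 209, 209, 211, 211, 210, 209, 204, 206, 206, 100, 85, 79, 81, 79, 85, 175, 207, 205, 205, 209, 209, 183, 141, 116, 137, 150, 156]
165 [213, 216, 212, 213, 218, 214, 210, 208, 211, 90, 91, 87, 85, 83, 75, 73, 78, 84, 83, 84, 83, 194, 208, 205, 207, 209, 205, 209, 209, 216]
180 [212, 214, 213, 210, 204, 213, 209, 210, 90, 87, 86, 87, 85, 82, 73, 75, 51, 55, 57, 59, 58, 65, 210, 209, 211, 207, 212, 208, 215, 209]
195 [217, 212, 214, 203, 212, 209, 204, 204, 164, 88, 81, 87, 69, 62, 65, 67, 67, 71, 68, 57, 59, 65, 212, 210, 210, 211, 206, 208, 210, 211]
210 [62, 60, 60, 60, 59, 94, 93, 91, 71, 70, 66, 62, 63, 6
[... 362 characters left out ...]
 57, 60, 67, 63, 61, 64, 66, 64, 65, 62, 127, 130, 127, 126, 129, 126, 124, 126, 123, 126, 124, 123, 95, 75, 53, 71]
270 [132, 31, 36, 83, 60, 58, 63, 61, 61, 60, 63, 61, 65, 65, 131, 131, 132, 128, 128, 126, 127, 129, 127, 127, 124, 125, 88, 46, 41, 39]
285 [31, 37, 27, 81, 61, 62, 63, 62, 58, 62, 63, 62, 59, 63, 68, 138, 133, 127, 131, 131, 128, 131, 128, 129, 125, 95, 70, 36, 44, 29]
300 [38, 32, 48, 85, 61, 59, 59, 58, 61, 62, 58, 62, 59, 64, 65, 67, 64, 111, 130, 132, 130, 130, 130, 114, 95, 84, 49, 51, 30, 37]
315 [29, 42, 82, 86, 66, 90, 55, 59, 63, 63, 60, 61, 60, 62, 60, 62, 65, 65, 66, 63, 120, 101, 83, 87, 65, 128, 121, 48, 50, 37]
turn [0. 0. 0.] shift [  0.  -0. -13.] | rows 3.1
```

Request:
send_rows:
  steps:
    - [[0, 0, 0, 0, 0, -1, 8.5], [0, 0, 0, 0, 0, -2.5, 8.5], [0, 0, 0, 0, 0, -4.5, 8.5], [0, 0, 0, 0, 0, -7, 8.5], [0, 0, 0, 0, 0, -10, 8.5], [0, 0, 0, 0, 0, -13, 8.5], [0, 0, 0, 0, 0, -16, 8.5], [0, 0, 0, 0, 0, -18, 8.5]]

```text
time_s: 22.85
ee_pos: [0.5219, -0.1934, 0.1408]
orientation: [-1.713, 1.387, -0.798]
contact_force: [0.4, -0.6, 0.5]
finger_gap: 0.997
```

```bash
python3 - <<'E'
from h import *
from plant import robot,eyes
st=robot.state(); print({k:np.round(v,3) for k,v in st.items() if k in("ee_pos","contact_force","finger_gap","time_s")})
d=eyes.read_camera("wrist"); f=d["frame"]; np.savez("pics/wrist11.npz",**d); cv2.imwrite("pics/w11.png",f[:,:,::-1])
hsv=cv2.cvtColor(f,cv2.COLOR_RGB2HSV)
print("pred top",proj(d,[*AX,.119]),"base",proj(d,[*AX,.044]))
n=np.array([-U[1],U[0],0])
for z in (.119,.08,.044): print(z,[proj(d,np.array([*AX,z])+s*.03*n).round(0).tolist() for s in(1,-1)], [proj(d,np.array([*AX,z])+s*.03*U).round(0).tolist() for s in(1,-1)])
c=proj(d,[*AX,.08]).astype(int)
for v in range(c[1]-80,c[1]+80,8): print(v,f[v,c[0]-72:c[0]+72:6].mean(1).round().astype(int).tolist())
# movement of bystanders in top view
t0=dict(np.load("pics/top0.npz"))["frame"].astype(int); t1=eyes.read_camera("top")["frame"].astype(int)
for nme,(x,y) in dict(meter=(269,255),fan=(348,257),jar=(177,138),rest=(172,225),pink=(122,210),lamp=(339,158)).items():
    print(nme,np.abs(t0-t1)[y-22:y+22,x-20:x+20].mean().round(1))
E
```

```text
{'time_s': np.float64(22.85), 'ee_pos': array([ 0.522, -0.193,  0.141]), 'contact_force': array([ 0.382, -0.593,  0.487]), 'finger_gap': np.float64(0.997)}
pred top [253.99970759 149.06875201] base [253.98569284 200.42137615]
0.119 [[222.0, 149.0], [286.0, 149.0]] [[254.0, 129.0], [254.0, 172.0]]
0.08 [[225.0, 178.0], [283.0, 178.0]] [[254.0, 159.0], [254.0, 200.0]]
0.044 [[227.0, 200.0], [281.0, 200.0]] [[254.0, 181.0], [254.0, 222.0]]
98 [143, 136, 136, 138, 142, 141, 138, 141, 136, 134, 134, 99, 69, 111, 146, 145, 144, 142, 138, 141, 139, 138, 145, 145]
106 [143, 141, 136, 137, 139, 136, 142, 137, 139, 137, 141, 107, 70, 111, 140, 137, 138, 136, 135, 134, 148, 150, 147, 141]
114 [127, 117, 120, 128, 131, 133, 133, 132, 136, 135, 136, 106, 71, 117, 139, 137, 138, 139, 137, 133, 130, 129, 133, 141]
122 [186, 187, 185, 181, 183, 187, 182, 181, 177, 164, 126, 102, 74, 117, 132, 120, 123, 126, 123, 127, 132, 134, 139, 139]
130 [187, 189, 186, 185, 183, 186, 186, 182, 180, 148, 74, 73, 72, 75, 74, 139, 181, 184, 188, 164, 132, 125, 114, 126]
138 [184, 186, 187, 183, 192, 186, 183, 186, 
[... 903 characters left out ...]
11, 46, 47, 50, 63, 66]
210 [49, 59, 79, 77, 75, 78, 109, 109, 89, 57, 54, 54, 58, 54, 54, 52, 47, 54, 105, 57, 47, 43, 45, 73]
218 [45, 73, 79, 76, 75, 77, 110, 109, 108, 77, 53, 52, 51, 52, 47, 55, 51, 103, 73, 52, 42, 47, 46, 50]
226 [46, 81, 80, 70, 77, 81, 112, 112, 111, 106, 64, 56, 51, 50, 52, 54, 54, 54, 64, 56, 49, 44, 41, 62]
234 [74, 79, 76, 79, 80, 88, 102, 103, 105, 104, 104, 85, 56, 54, 53, 56, 54, 53, 59, 52, 39, 44, 40, 76]
242 [76, 79, 81, 78, 79, 74, 54, 52, 57, 49, 54, 57, 51, 54, 52, 54, 53, 52, 55, 51, 41, 43, 74, 75]
250 [80, 79, 78, 79, 76, 76, 77, 77, 81, 74, 76, 78, 76, 74, 52, 48, 42, 38, 45, 56, 74, 77, 74, 80]
meter 5.7
fan 70.0
jar 6.6
rest 22.1
pink 6.5
lamp 7.8
```

Request:
send_rows:
  steps:
    - [[-1, 0, 0, -2, -2.5, -2, 8.5], [-4, -0.8, -1, -6, -5.5, -3, 8.5], [-9, -1.8, -2, -10, -8, -4, 8.5], [-15, -3, -3.5, -14, -10.5, -5, 8.5], [-22, -4.2, -5, -18, -12.5, -6, 8.5], [-29, -5.5, -6.5, -22, -14, -6.5, 8.5], [-36, -7, -8, -26, -15, -6.5, 8.5], [-43, -8, -10, -30, -15, -6.5, 8.5]]

```text
time_s: 23.62
ee_pos: [0.4916, 0.026, 0.2837]
orientation: [-2.303, 1.541, -0.346]
contact_force: [1.2, -0.4, 0.3]
finger_gap: 0.995
```

Request:
send_rows:
  steps:
    - [[0, 0, 0, -2, 0, 0, 8.5], [0, 0, 0, -4, 0, 0, 8.5], [0, 0, 0, -6, 0, 0, 8.5], [0, 0, 0, -6, 0, 0, 8.5]]

```text
time_s: 23.95
ee_pos: [0.4675, 0.0852, 0.2826]
orientation: [-2.307, 1.535, -0.342]
contact_force: [-0.7, 0.4, -0.4]
finger_gap: 0.997
```

```bash
python3 - <<'E'
from h import *
from plant import robot,eyes
st=robot.state(); print({k:np.round(v,3) for k,v in st.items() if k in("ee_pos","contact_force","joint_pos","time_s")})
for cam,obs in (("top",dict(meter=(269,255),fan=(348,257),jar=(177,138),lamp=(339,158))),("scene",dict(meter=(261,157),fan=(200,128),jar=(285,288),lamp=(162,136)))):
    t0=dict(np.load(f"pics/{cam}0.npz"))["frame"]; d=eyes.read_camera(cam); t1=d["frame"]; np.savez(f"pics/{cam}12.npz",**d)
    for n,(x,y) in obs.items():
        w=14 if n!="meter" else 24
        tp=cv2.cvtColor(t0[y-w:y+w,x-w:x+w],7); r=cv2.matchTemplate(cv2.cvtColor(t1[y-w-8:y+w+8,x-w-8:x+w+8],7),tp,5); _,s,_,l=cv2.minMaxLoc(r)
        print(cam,n,"shift",l[0]-8,l[1]-8,round(s,2))
    c=proj(d,[*AX,.08]).astype(int); print("axis",[proj(d,[*AX,z]).round(1) for z in(.044,.119)])
    hsv=cv2.cvtColor(t1,40 if 0 else cv2.COLOR_RGB2HSV)
    for v in range(c[1]-24,c[1]+20,4): print(v,c[0]-24,hsv[v,c[0]-24:c[0]+26:2,1].tolist(), t1[v,c[0]-24:c[0]+26:2].mean(1).astype(int).tolist()) if cam=="scene" else 0
E
```

```text
{'time_s': np.float64(23.95), 'joint_pos': array([-0.154, -0.597,  2.135,  0.224,  1.238,  0.986]), 'ee_pos': array([0.468, 0.085, 0.283]), 'contact_force': array([-0.68 ,  0.362, -0.433])}
top meter shift 0 0 0.44
top fan shift 0 0 0.99
top jar shift 0 0 1.0
top lamp shift 0 0 0.99
axis [array([319.4, 173.2]), array([324.8, 168.8])]
scene meter shift 0 0 0.79
scene fan shift 0 0 1.0
scene jar shift 0 0 1.0
scene lamp shift 0 0 1.0
axis [array([174.6, 185.9]), array([170.8, 170.6])]
154 148 [12, 13, 13, 19, 24, 24, 24, 22, 24, 22, 22, 22, 22, 24, 22, 20, 24, 22, 22, 22, 23, 22, 23, 23, 22] [101, 93, 76, 92, 135, 143, 144, 143, 145, 147, 144, 144, 144, 145, 146, 146, 145, 143, 144, 144, 146, 147, 147, 147, 147]
158 148 [14, 10, 27, 68, 123, 64, 36, 29, 26, 23, 23, 22, 22, 24, 22, 22, 22, 22, 22, 22, 20, 22, 22, 23, 23] [92, 75, 97, 102, 98, 94, 103, 117, 130, 140, 141, 143, 144, 145, 145, 145, 144, 144, 145, 145, 147, 147, 148, 148, 146]
162 148 [14, 25, 50, 99, 96, 105, 105, 100, 93, 93, 89, 74, 48, 35, 31, 25, 25, 24, 24, 22, 20, 22, 22, 22, 22] [72, 95, 84, 63, 63, 62, 62, 62, 57, 
[... 1071 characters left out ...]
 51, 44, 43, 43, 44, 45, 44, 47, 48, 47, 70, 88, 89, 89, 76, 57, 60]
186 148 [34, 87, 95, 73, 71, 59, 16, 13, 5, 6, 6, 22, 17, 11, 11, 15, 11, 5, 11, 17, 17, 13, 57, 109, 108] [35, 45, 53, 41, 36, 37, 45, 57, 50, 43, 44, 43, 44, 45, 47, 49, 47, 47, 67, 87, 89, 74, 55, 58, 60]
190 148 [97, 107, 106, 80, 47, 16, 5, 17, 22, 11, 11, 17, 17, 11, 16, 5, 10, 11, 14, 11, 14, 62, 109, 114, 113] [56, 59, 54, 42, 38, 47, 46, 45, 45, 45, 45, 42, 43, 45, 47, 48, 52, 70, 86, 87, 71, 54, 58, 59, 59]
194 148 [70, 104, 111, 91, 21, 4, 5, 10, 10, 9, 9, 9, 15, 13, 13, 15, 14, 16, 11, 14, 58, 104, 109, 105, 111] [58, 59, 59, 59, 70, 65, 48, 48, 52, 53, 55, 57, 68, 74, 77, 84, 86, 90, 87, 70, 54, 60, 59, 61, 60]
```

```bash
python3 -c "
from plant import ticket; print(ticket.hand_in())"
```

```text
the job is handed in; nothing more can be done
None
```

I pressed the plunger, placed the dust cap over it and handed the job in, with the robot's clock at about 24 s of the 69 s allowed. The hand-in gave no verdict.

- **Press:** The closed fingers came in under the lamp, tilted 30° down. I took the stop as reached when the tool ceased to sink as the load rose past 12 N. I held it there a little over 2 s, longer than the second asked. Vertical force was between 12 and 19 N at every reading, about 28 N in all at the highest. The force on the tool then dropped to zero and the plunger was free to rise.
- **Cap:** My first grip stopped at a 58 mm opening with an upward push, so it was above the cap's axis. I opened, went 22 mm deeper and gripped at 59.4 mm. I lowered the cap until its rim met the socket, at most 8 N, eased the load and then let go.

**Last checks:**
- **Cap position:** Pixel checks from the scene and wrist cameras put the cap upright on the plunger axis, within a few pixels of prediction. I had used all 12 pictures, so I did not view it after release.
- **Lamp, fan and jar:** They had not shifted in the top or scene images.
- **Multimeter:** The arm partly hid it in the last images. It matched at zero shift but only weakly (0.44 top, 0.79 scene), so that check is not conclusive. I felt no contact near it.
- **Disagreement with the spec:** The real fingertips seem to sit well behind the stated TCP, somewhere between 20 and 40 mm. I corrected for this by force and grip opening.

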